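Slide the capsule plate out to the mark and hold it

ROBOT

A 6-joint arm with a two-finger parallel gripper is mounted at the origin on the work surface. World frame = base frame: x ahead of the robot, y to its left, z up, the work surface at z = 0. Lengths are in mm, angles in rad, forces in N, time in s.
With the tool pointing down it reaches from about 350 to 875 mm from the base axis. Payload 4.2 kg.
Tool frame: the origin (TCP) lies midway between the tips of the shut fingers; the grasp point (between the pads) lies 19 mm behind it; z points along the fingers, y is the direction in which the jaws open and shut (so a half turn about z gives the same grasp; the last joint's range is limited). The gripper opens to 85 mm and grips with 20 to 120 N. Pads are 22 mm wide; open, the fingers measure 114 mm over their backs; the gripper's body (76 mm by 85 mm) begins 54 mm behind the grasp point. The pads swing forward as they close: fully open they stand 13 mm farther back than shut.
Start: joints at [-1.004, 0.385, 0.008, 0, -1.194, -0.259], TCP at [189.367, -595.6, 231.312] pointing down, gripper open.
Joint ranges: [-3.14, 3.14], [-1.21, 2.06], [-1.07, 1.41], [-3.16, 2.05], [-2.99, -0.16], [-3.1, 3.1]. Speed limits (rad/s): [2.79, 2.79, 3.14, 3.14, 3.14, 3.14].

INTERFACE

Orientations are given as a unit quaternion [x, y, z, w].
In Python, from bench import arm, eyes, nets gives the robot as it stands.
- The arm moves only by the tool jog_arm, never from a script. Its argument "rows" is a list of rows, each a list of 3 entries, a list of its own where there are three numbers: the shift along the tool's x, y, z in cm, then the turn, a rotation vector about the tool's x, y, z in degrees, then the finger opening in cm, from 0 to 8.54. In form: [[[x, y, z], [ax, ay, az], jaw], ...]. A call has 1 to 10 rows; each row shifts and turns the commanded pose from where the row before left it, along the tool's axes as they then stand; what a row does not reach is not made up. A row lasts 1/8 s, in which the tool goes at most 62.5 mm and 10.7 degrees, less where a joint would pass 70% of its speed; a pose out of reach is approached as far as the arm can. A call with a gripper value outside its range is refused whole. The fingers move at their own pace and stop on an object; the grip force is fixed at half the most. Time passes only in rows, so rows that do not move let the fingers close. It gives the time, the measured TCP pose, the force and the opening at its end, in the units of the state.
- arm.read_state(): the state, without advancing time (a new reading comes with each control period).
- eyes.get_image(name): name is "side" or "top" or "wrist"; returns the picture (384x512x3 uint8, red, green, blue); there is no depth.
- eyes.camera_model(name): a dict with "K" (3x3 intrinsics, pixels), "rvec" (rotation vector, rad) and "tvec" (3), from world to camera coordinates, as OpenCV has them. Camera axes: x right, y down, z forward; pixel columns grow to the right and rows downward; lengths in mm; the calibration is good to about 2 mm. A picture is of the moment at which its call begins: read the wrist's pose just before it. camera_model takes no time and is no camera call; for the wrist camera it gives the pose at the moment of the call.
- arm.job_done(): hands the job in, once; it reports no verdict.
Trained networks look in the newest picture that a camera, given by its name, has taken for a name from the list of things; names that differ only in an ending like _2 or _b are one class to them, and where a whole thing is asked for, a point or a joint stands for the part that bears it (a point fixed in the world has none). Each returns a list of dicts, best first, with "conf" (0 to 1); they miss things now and then, are a little off and sometimes report something else, mostly with a low value. They report only what shows in the picture. A call takes as long as a camera call.
- nets.boxes_of(camera, name): "position" ([column, row] as shares, 0 to 1, of the picture: columns of its width, rows of its height, amid what is visible of it).
The state is a dict: "clock": time; "joints": joint angles; "joint_vel": joint speeds; "joint_efforts": joint torques, N m; "position": TCP position; "ee_rot": TCP orientation; "contact_force": force on the tool from outside, world axes, zero at the start; "wrist_torque": the same for the moment, N m; "gripper_width": finger opening in mm.
Only numpy, scipy, OpenCV 4.12 (cv2) and the standard library are available. Lean on these libraries where they do the work, as an engineer would, in place of code of your own. Each camera call takes 0.05 s, during which the arm holds its last target.

TASK

At the capsule-filling stand, wind the hand crank clockwise (seen from above, about two turns) to its stop, so that the orange gate is fully lowered, and only then slide the white capsule plate out through the gateway, over the catch tray, until its outer edge is in line with the two red posts. The plate is then so far out that it would tip off if let go, so never let it tip or lift off, and finish the program while still holding it there with the gripper, flat on the deck and still. Leave all other things on the table where they are.

Things in the scene. Friction and masses are not known exactly. Their poses are not given: they have to be found in the camera images.
- stand: Fixed stand, aluminium deck 300 x 164 mm on a grey foot. Origin: on the table under the deck's centre. Its +x axis points OUTWARD, the way the plate must slide (roughly to the robot's right), z up. Deck top 60 mm above the table; deck's outer edge at x = +150 mm. Two steel side rails along x, 144 mm apart inside, rise 12 mm above the deck and guide the plate (2 mm play a side). The crank's post (48 mm across) stands on its +y side.
- deck_edge (a point): Middle of the deck's outer edge, on the deck's top (60 mm up); axes as the stand's.
- crank (a joint): Hand crank turning on an upright axis: rad, growing CLOCKWISE seen from above; starts between -0.9 and 0.9; hard stop at 12.57. Friction about 0.04 N m; it stays where left. At 0 the arm points along the stand's +x. Arm is a flat steel bar, its top 82 mm above the table; the handle's axis is 45 mm from the crank's axis.
- crank_axis (a point): Point on the crank's axis of rotation, at the height of the arm's top (82 mm above the table).
- crank_grip (a point): Middle of the crank's handle: a black upright cylinder, 20 mm across, reaching from 83 to 123 mm above the table (this point at 103 mm); it spins freely on its own axis, so a gripper can keep its heading while it goes round. Moves with the crank.
- gate (a joint): Orange gate bar, 150 mm wide and 6 mm thick, just outside the deck's outer edge, blocking the plate; m, lowered by the crank 0.955 mm per rad. At 0 its top is 9 mm above the deck (69 mm above the table), at 12 mm (crank at its stop) 3 mm below the deck.
- plate: Loose white plate, 280 (x, the sliding way) x 140 x 8 mm, 0.35 to 0.65 kg, centre of mass within 15 mm of its middle, lying on the deck between the rails. Origin: centre of its underside; +x points outward as the stand's. A block of dark red capsules, 13.5 mm high over the underside at most, covers its outer half (x from 35 to 120 mm, |y| under 50 mm); the rear is bare but for the blue grip.
- plate_edge (a point): Middle of the plate's outer edge (plate x = +140 mm), at half its thickness.
- plate_grip (a point): Point in the plate's blue upright grip: a block 16 mm thick along the sliding way, 60 mm long across it, reaching from 8 to 42 mm above the plate's underside (68 to 102 mm above the table); this point is 30 mm above the underside and 105 mm behind the plate's middle (35 mm from its rear edge), on its midline.
- tray: Fixed open steel catch tray beyond the deck, 200 x 210 mm, rim 36 mm above the table (24 mm below the deck's level). Origin: under its centre; axes as the stand's.
- mark (a point): The mark: midpoint between the two red posts, 64 mm above the table, x axis outward as the stand's. Posts are 12 mm wide along x, 30 mm across, 70 mm tall, centred 115 mm to each side of this point. The mark lies 165 to 195 mm beyond the deck's outer edge.
- jar_a: White lidded jar, 76 mm across, 105 mm tall, bystander; origin under its centre.
- jar_b: White lidded jar like jar_a, bystander.
- jar_c: White lidded jar like jar_a, bystander.
- blue_jar: Blue jar, 90 mm across, 150 mm tall, bystander.
- dish: White round dish of capsules, 104 mm across, 20 mm tall, bystander; origin under its centre.
- tamper: White tamping plate 90 x 70 x 12 mm with an upright steel grip, 52 mm tall in all, bystander.
- spatula: Spatula, 190 mm long, lying flat, bystander.

How it is judged (in metres and radians):
On the way, in this order (a step that is already met when the one before it is completed fails the run):
1. the crank is wound to its stop (over 12.2 rad), the gate down, with the plate still inside the gateway (value of joint crank above 12.2 rad and value of joint gate above 0.0112 m and x of plate_edge in the frame of deck_edge below 0.02 m), for 0.1 s.
2. the plate's outer edge is in line with the red posts (within 6 mm) (x of plate_edge in the frame of mark between -0.006 and 0.006 m), for 0.2 s.
At the end, for the whole second after the job is handed in: Crank over 12.0 rad, gate down; plate still, flat (tilt under 0.03 rad, within 5 mm of deck level) and straight (0.06 rad) on the deck, its outer edge within 6 mm of the red posts' line; the fingers hold it (over 0.5 N), the deck bears it too, the tray does not (all of step 2 and value of joint crank above 12 rad and value of joint gate above 0.011 m and z of plate in the frame of stand between 0.055 and 0.065 m and angle between plate's own z axis and vertical below 0.03 rad and angle between the x axis of plate and the x axis of stand, either way round below 0.06 rad and linear speed of plate below 0.02 m/s and contact force between the fingers and plate above 0.5 N and contact force between stand and plate above 0.2 N and contact force between tray and plate below 0.1 N); the arm keeps its last pose, push and grip.
It fails at once if the plate tipped (angle between plate's own z axis and vertical above 0.1 rad).
It fails at once if the plate was lifted off the deck (z of plate in the frame of stand above 0.072 m).
It fails at once if a bystander was moved (over 20 mm) (distance of any of jar_a, jar_b, jar_c, blue_jar, dish, tamper, spatula from where it was at the start of the episode above 0.02 m).
It also fails if it takes over 72 s, if anything falls off the work surface, if the arm or the gripper's body presses on something with over 40 N, if the wrist force passes 120 N, or if a joint passes its speed limit or range.

## Working session

There is one attempt and no reset: what is moved stays moved. The work goes in short steps, Python scripts to look and compute and a tool call to move; the robot and the scene stay as the last step left them, time stands still between calls to the robot, and variables do not carry over. Pictures are saved under pics/ and viewed, and the job is handed in when it is done.

Besides the shell and the picture viewer there is one more tool, called after ">>>" in YAML: its name, and indented under it one key for each argument. jog_arm: Moves the arm, as the interface text tells. Its arguments: {"type":"object","properties":{"rows":{"type":"array","items":{"type":"array"}}},"required":["rows"]}

```bash
ls; mkdir -p pics
python3 - <<'E'
from bench import arm,eyes,nets
import cv2
for c in ["side","top","wrist"]:
    im=eyes.get_image(c); cv2.imwrite(f"pics/a_{c}.png",im[:,:,::-1])
    m=eyes.camera_model(c); print(c,m)
print(arm.read_state())
E
```

```text
pics
side {'K': array([[398.81454916,   0.        , 251.67372629],
       [  0.        , 398.81454916, 186.86791983],
       [  0.        ,   0.        ,   1.        ]]), 'rvec': array([ 0.8286559 , -2.43477182,  1.18449324]), 'tvec': array([ 472.45859758,  244.13715916, 1177.52505023])}
top {'K': array([[453.01234557,   0.        , 264.70659345],
       [  0.        , 453.01234557, 182.65958249],
       [  0.        ,   0.        ,   1.        ]]), 'rvec': array([ 2.12992423, -2.09695922,  0.22062359]), 'tvec': array([  31.62237162,  590.76874991, 1473.69464105])}
wrist {'K': array([[312.76519299,   0.        , 255.21904564],
       [  0.        , 312.76519299, 191.65212858],
       [  0.        ,   0.        ,   1.        ]]), 'rvec': array([-1.74624981, -2.38639747, -0.34144918]), 'tvec': array([623.41305966, -37.2058676 , 377.45949615])}
{'clock': 0.15, 'joints': array([-1.00442301e+00,  3.85403657e-01,  6.97069223e-03, -3.17641163e-04,
       -1.19403498e+00, -2.58608830e-01]), 'joint_vel': array([-8.70295548e-04, -1.60616069e-03,  1.68874212e-03,  3.12312236e-03,
       -3.47069059e-05, -5.06823663e-04]), 'joint_efforts': array([ 1.85859562e-04, -3.92679155e+01,  1.88581538e+01,  4.18859527e+00,
       -3.42726416e-03, -1.08003053e-05]), 'position': array([ 189.21267639, -595.21881041,  230.4757782 ]), 'ee_rot': array([-1.53217730e-01,  9.88192090e-01,  8.24891387e-04, -1.99820719e-04]), 'contact_force': array([-0.04001927,  0.63833126,  0.19089401]), 'wrist_torque': array([0.01168101, 0.01748122, 0.00143085]), 'gripper_width': 85.5373048585372}
```

View pics/a_top.png

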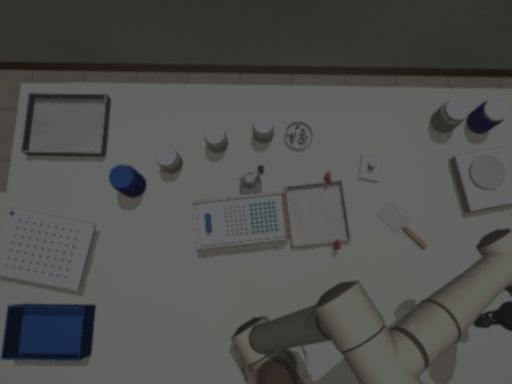

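View pics/a_side.png

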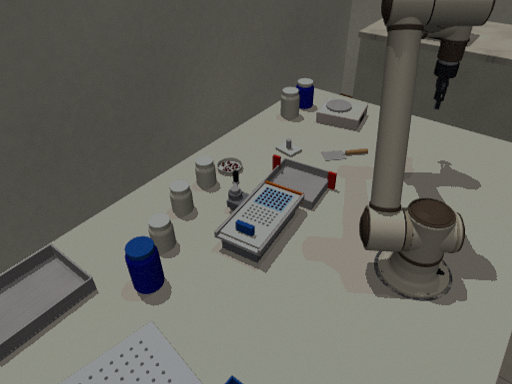

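View pics/a_wrist.png

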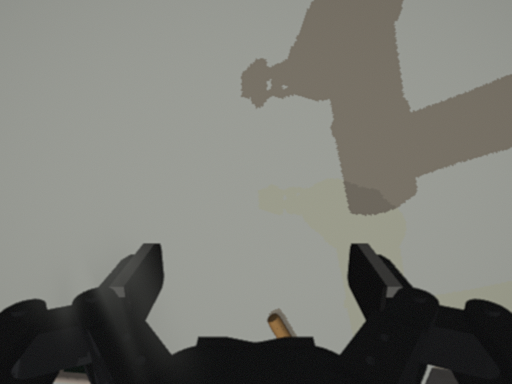

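The top view shows the stand at about (240,220), the posts at (328,177) and (338,243), and the crank near (250,180). I'll zoom in.

Run:
```python
import cv2
im=cv2.imread("pics/a_top.png")[150:270,180:360]; cv2.imwrite("pics/b_top.png",cv2.convertScaleAbs(cv2.resize(im,None,fx=4.4,fy=4.4,interpolation=cv2.INTER_CUBIC),alpha=1.5))
im=cv2.imread("pics/a_side.png")[140:260,200:350]; cv2.imwrite("pics/b_side.png",cv2.convertScaleAbs(cv2.resize(im,None,fx=5,fy=5,interpolation=cv2.INTER_CUBIC),alpha=1.5))
```

```text
(no output)
```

View pics/b_top.png

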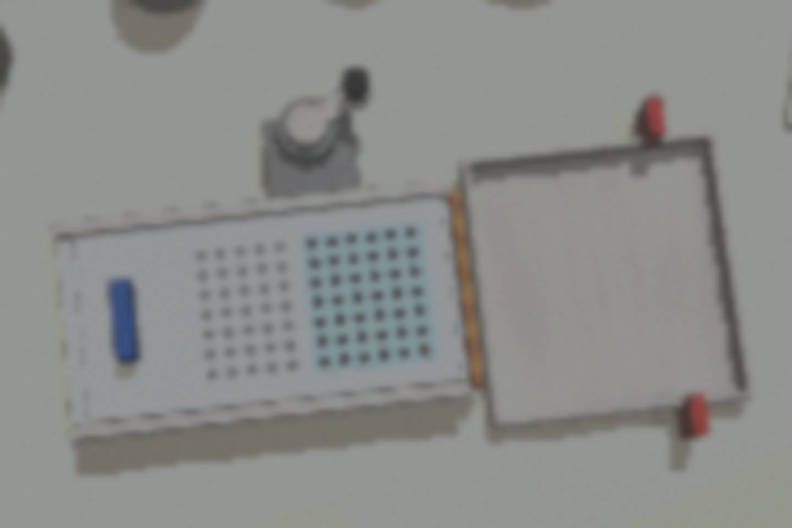

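View pics/b_side.png

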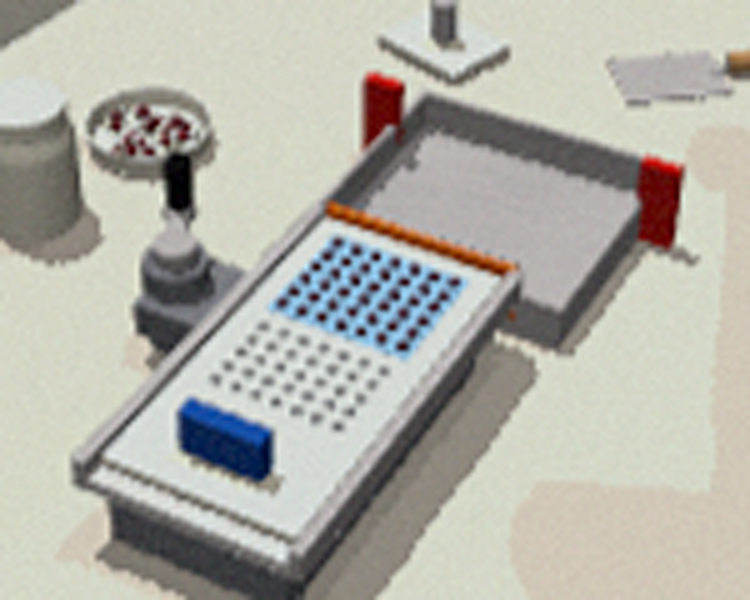

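```bash
cat > h.py <<'E'
import numpy as np, cv2
from scipy.spatial.transform import Rotation as R
def ray(m,px,z):
    K=m["K"];Rm=cv2.Rodrigues(np.array(m["rvec"]))[0];t=np.array(m["tvec"]).ravel()
    d=Rm.T@np.linalg.inv(K)@np.array([px[0],px[1],1.]); c=-Rm.T@t
    return c+d*(z-c[2])/d[2]
def proj(m,P):
    return cv2.projectPoints(np.array(P,float).reshape(-1,3),np.array(m["rvec"]),np.array(m["tvec"]),m["K"],None)[0].reshape(-1,2)
E
python3 - <<'E'
from h import *
from bench import eyes
m=eyes.camera_model("top")
f=lambda c:((c[0]+.5)/4.4-.5+180,(c[1]+.5)/4.4-.5+150)
for n,c,z in [("axis",(306,121),90),("handle",(355,74),123),("grip",(120,315),102),("gateL",(454,193),69),("gateR",(477,385),69),("deckRL",(57,236),60),("deckRR",(73,425),60),("postL",(653,104),70),("postR",(695,408),70)]:
    print(n,ray(m,f(c),z).round(1))
E
```

```text
axis [602.2  92.9  90. ]
handle [631.3  56.1 123. ]
grip [451.2 226.  102. ]
gateL [552.5 -20.4  69. ]
gateR [406.9 -38.6  69. ]
deckRL [516.  281.9  60. ]
deckRR [373.1 263.1  60. ]
postL [ 624.3 -172.9   70. ]
postR [ 392.2 -201.1   70. ]
```

```bash
cat >> h.py <<'E'
def tool_delta(st,target,yaw_jaw=None):
    """shift (cm, in tool axes) and turn about tool z (deg) """
    Rt=R.from_quat(st["ee_rot"])
    d=Rt.inv().apply(np.array(target)-np.array(st["position"]))/10
    out=[d.round(3)]
    if yaw_jaw is not None:
        y=Rt.as_matrix()[:,1]; a=np.degrees(np.arctan2(y[1],y[0]))
        e=(yaw_jaw-a+90)%180-90
        out.append(("world yaw change ccw",round(e,2),"tool z turn",round(-e,2)))
    return out
E
python3 - <<'E'
from h import *
from bench import eyes,arm
st=arm.read_state()
print(R.from_quat(st["ee_rot"]).as_matrix().round(3), st["position"])
m=eyes.camera_model("wrist")
Rm=cv2.Rodrigues(np.array(m["rvec"]))[0];c=-Rm.T@np.array(m["tvec"]).ravel()
Rt=R.from_quat(st["ee_rot"])
print("cam",c,"in tool",Rt.inv().apply(c-st["position"]),"axis in tool",Rt.inv().apply(Rm[2]))
print(tool_delta(st,[500,110,260],-83.1))
E
```

```text
[[-0.953 -0.303 -0.001]
 [-0.303  0.953  0.002]
 [ 0.     0.002 -1.   ]] [ 189.21267639 -595.21881041  230.4757782 ]
cam [ 122.72266368 -615.94936933  371.54987959] in tool [  69.66583955    0.61571941 -141.06336035] axis in tool [-2.79089230e-01  3.86771318e-04  9.60265095e-01]
[array([-50.974,  57.805,  -2.862]), ('world yaw change ccw', np.float64(-10.73), 'tool z turn', np.float64(10.73))]
```

>>> jog_arm:
  rows:
    - [[-3.15,3.49,-0.43],[0,0,0],8.5]
    - [[-3.15,3.49,-0.43],[0,0,0],8.5]
    - [[-3.15,3.49,-0.43],[0,0,0],8.5]
    - [[-3.15,3.49,-0.43],[0,0,0],8.5]
    - [[-3.15,3.49,-0.43],[0,0,0],8.5]
    - [[-3.15,3.49,-0.43],[0,0,0],8.5]
    - [[-3.15,3.49,-0.43],[0,0,0],8.5]
    - [[-3.15,3.49,-0.43],[0,0,0],8.5]
    - [[-3.15,3.49,-0.43],[0,0,0],8.5]
    - [[-3.15,3.49,-0.43],[0,0,0],8.5]

```text
clock: 1.4
position: [384.0, -166.1, 274.5]
ee_rot: [-0.153, 0.988, 0.0, 0.0]
contact_force: [0.8, 0.4, 0.3]
gripper_width: 84.7
```

>>> jog_arm:
  rows:
    - [[-3.15,3.49,-0.43],[0,0,0],8.5]
    - [[-3.15,3.49,-0.43],[0,0,0],8.5]
    - [[-3.15,3.49,-0.43],[0,0,0],8.5]
    - [[-3.15,3.49,-0.43],[0,0,0],8.5]
    - [[-3.15,3.49,-0.43],[0,0,0],8.5]
    - [[-3.15,3.49,-0.43],[0,0,0],8.5]
    - [[0,0,0],[0,0,5.4],5]
    - [[0,0,0],[0,0,5.4],5]
    - [[0,0,0],[0,0,0],5]

```text
clock: 2.52
position: [500.3, 89.3, 299.7]
ee_rot: [-0.06, 0.998, -0.0, -0.0]
contact_force: [-0.1, -0.2, 0.9]
gripper_width: 50.0
```

Run:
```python
from h import *
from bench import eyes,arm
import pickle
st=arm.read_state(); m=eyes.camera_model("wrist"); im=eyes.get_image("wrist")
pickle.dump((st,m),open("w1.pkl","wb"))
cv2.imwrite("pics/c.png",im[:,:,::-1])
cv2.imwrite("pics/c2.png",cv2.resize(im[:,:,::-1],(800,600),interpolation=cv2.INTER_CUBIC))
print(st["clock"],st["position"],st["joints"].round(3),st["contact_force"])
```

```text
2.525 [500.30173024  89.34235021 299.73176603] [ 0.496  0.14  -0.154 -0.    -1.277 -1.947] [-0.10309252 -0.24102915  0.9042342 ]
```

View pics/c2.png

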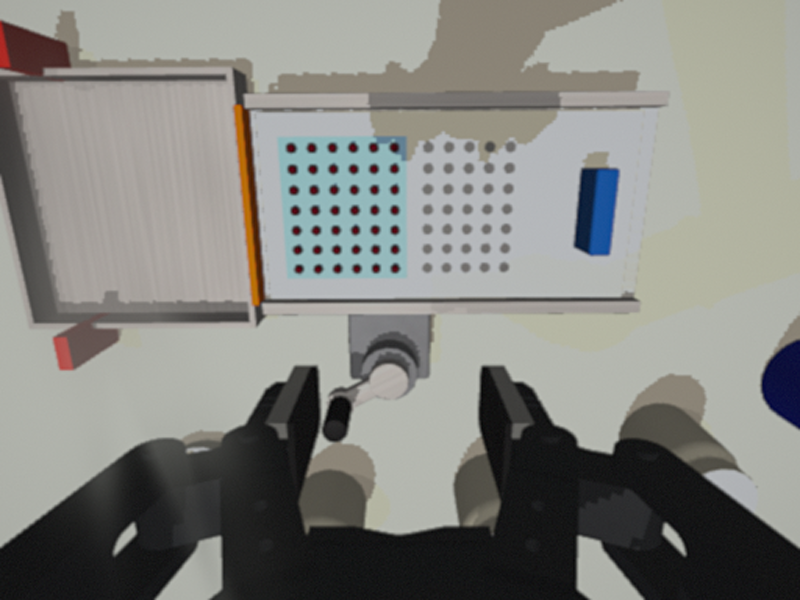

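The wrist view shows the crank hub at (388,380), the handle top at (335,428), the blue grip at (600,210) and the gate at (248,205), in 800x600 coordinates. I'll zoom in on details.

Run:
```python
import cv2
im=cv2.imread("pics/c.png")
a=im[190:290,190:290];b=im[90:190,330:430]
g=cv2.hconcat([cv2.resize(x,(400,400),interpolation=cv2.INTER_CUBIC) for x in (a,b)])
a=im[0:110,0:110];b=im[120:240,0:170]
cv2.imwrite("pics/d1.png",cv2.convertScaleAbs(g,alpha=1.4))
a=cv2.resize(im[0:240,0:180],None,fx=2.5,fy=2.5,interpolation=cv2.INTER_CUBIC)
cv2.imwrite("pics/d2.png",a)
```

```text
(no output)
```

View pics/d1.png

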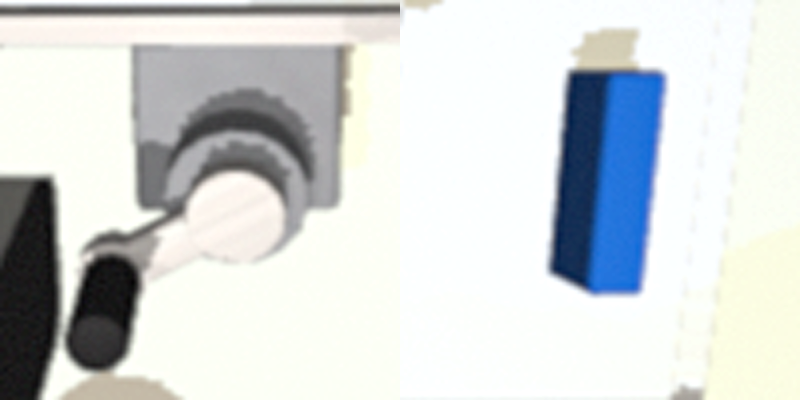

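View pics/d2.png

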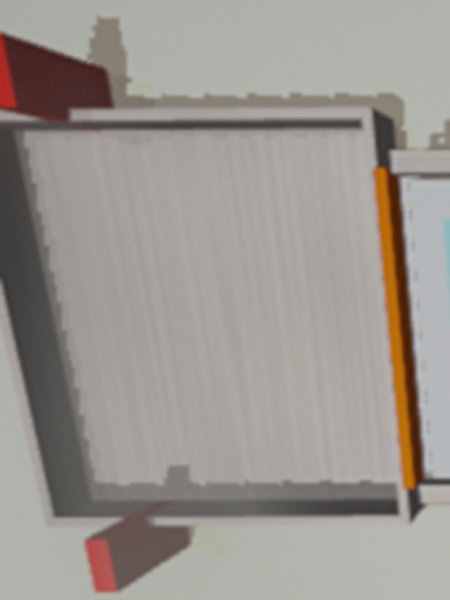

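Run:
```python
from h import *
import pickle
st,m=pickle.load(open("w1.pkl","rb"))
u=lambda c,s,o:((c[0]+.5)/s-.5+o[0],(c[1]+.5)/s-.5+o[1])
print("hub",ray(m,u((237,215),4,(190,190)),86).round(1))
print("handle",ray(m,u((98,345),4,(190,190)),123).round(1))
P=[ray(m,u(c,4,(330,90)),102) for c in [(212,73),(264,73),(240,293),(190,293)]]
print("grip",np.round(P,1).tolist(),np.mean(P,0))
P=[ray(m,u(c,2.5,(0,0)),69) for c in [(376,168),(388,168),(415,487),(405,487)]]
print("gate",np.round(P,1).tolist(),np.mean(P,0))
P=[ray(m,u(c,2.5,(0,0)),70) for c in [(86,541),(107,541),(117,590),(97,590)]]
print("post",np.round(P,1).tolist(),np.mean(P,0))
```

```text
hub [600.3  94.5  86. ]
handle [628.   58.3 123. ]
grip [[421.8, 215.2, 102.0], [420.1, 228.7, 102.0], [478.0, 236.4, 102.0], [479.7, 222.7, 102.0]] [449.89386478 225.73649883 102.        ]
gate [[408.9, -38.2, 69.0], [408.3, -33.0, 69.0], [554.9, -15.0, 69.0], [555.5, -19.9, 69.0]] [481.91077923 -26.51408478  69.        ]
post [[603.1, -178.5, 70.0], [601.8, -168.0, 70.0], [628.5, -164.7, 70.0], [629.7, -174.9, 70.0]] [ 615.80317639 -171.49669817   70.        ]
```

Run:
```python
from h import *
from bench import eyes,arm
m=eyes.camera_model("top")
for p in [(216,134),(263,124),(168,156)]: print(ray(m,p,105).round())
st=arm.read_state()
print(tool_delta(st,[628,58.3,150],-82.8),tool_delta(st,[628,58.3,90],-82.8))
```

```text
[746. 207. 105.]
[783.  50. 105.]
[667. 364. 105.]
[array([-12.308,  -4.607,  14.982]), ('world yaw change ccw', np.float64(0.27), 'tool z turn', np.float64(-0.27))] [array([-12.311,  -4.606,  20.982]), ('world yaw change ccw', np.float64(0.27), 'tool z turn', np.float64(-0.27))]
```

>>> jog_arm:
  rows:
    - [[-3.08,-1.15,3.75],[0,0,0],4.0]
    - [[-3.08,-1.15,3.75],[0,0,0],4.0]
    - [[-3.08,-1.15,3.75],[0,0,0],4.0]
    - [[-3.07,-1.15,3.73],[0,0,0],4.0]
    - [[0,0,0],[0,0,0],4.0]
    - [[0,0,0],[0,0,0],4.0]

```text
clock: 3.32
position: [628.3, 58.1, 150.8]
ee_rot: [-0.06, 0.998, -0.0, 0.0]
contact_force: [-0.1, -0.2, 0.6]
gripper_width: 40.0
```

Run:
```python
from h import *
from bench import eyes,arm
import pickle
st=arm.read_state(); m=eyes.camera_model("wrist"); im=eyes.get_image("wrist")
pickle.dump((st,m),open("w2.pkl","wb"))
cv2.imwrite("pics/e.png",im[:,:,::-1])
cv2.imwrite("pics/e2.png",cv2.resize(im[:,:,::-1],(800,600),interpolation=cv2.INTER_CUBIC))
print(st["clock"],st["position"],st["gripper_width"])
print(proj(m,[[628,58.3,123],[628,58.3,83],[600.3,94.5,84]])*800/512)
```

```text
3.325 [628.30260087  58.05260819 150.84088518] 40.02543573749009
[[397.15727423 352.39186211]
 [397.42093192 318.32684228]
 [487.61475732 268.47345098]]
```

View pics/e2.png

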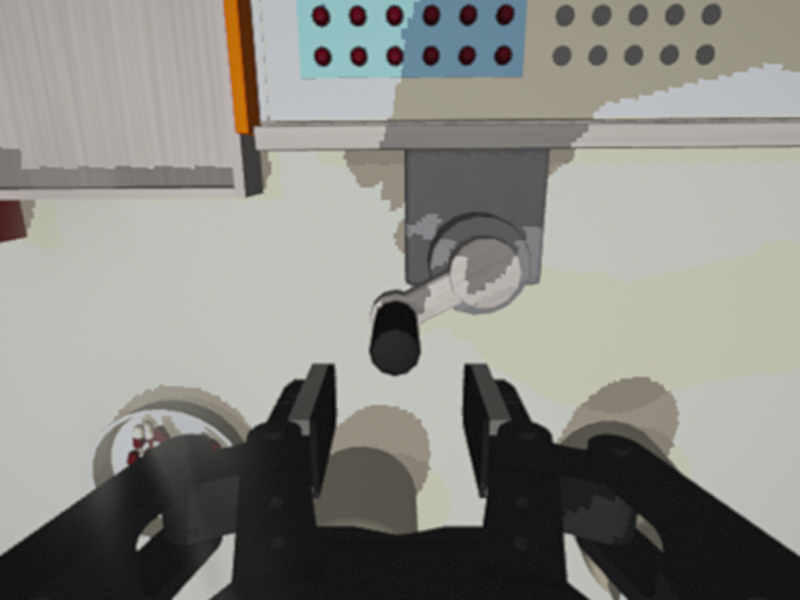

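The handle top is at (395,352), predicted (397,352). I'll descend and grip.

>>> jog_arm:
  rows:
    - [[0,0,2.5],[0,0,0],4.0]
    - [[0,0,2.5],[0,0,0],4.0]
    - [[0,0,1.05],[0,0,0],4.0]
    - [[0,0,0],[0,0,0],1.5]
    - [[0,0,0],[0,0,0],1.5]
    - [[0,0,0],[0,0,0],1.5]
    - [[0,0,0],[0,0,0],1.5]

```text
clock: 4.25
position: [628.9, 58.3, 91.1]
ee_rot: [-0.06, 0.998, 0.0, 0.001]
contact_force: [-1.2, 0.3, 3.6]
gripper_width: 18.0
```

```bash
cat > circ.py <<'E'
from h import *
import sys,json
from bench import arm
# usage: cx cy cmdx cmdy step n
cx,cy,px,py,step,n=map(float,sys.argv[1:7]); r=45.
M=R.from_quat(arm.read_state()["ee_rot"]).as_matrix()
M=M.copy()
a0=np.arctan2(py-cy,px-cx); acc=np.array([px,py])
x=M[:2,0]; y=M[:2,1]
for k in range(1,int(n)+1):
    a=a0-np.radians(step)*k
    t=np.array([cx,cy])+r*np.array([np.cos(a),np.sin(a)])
    d=t-acc; v=[round(float(d@x)/10,2),round(float(d@y)/10,2)]
    acc=acc+x*v[0]*10+y*v[1]*10
    print(f"[[{v[0]},{v[1]},0],[0,0,0],1.5],",end=" ")
print("\nend cmd",acc.round(2),"ang",round(float(np.degrees(a)),1))
E
python3 circ.py 600.8 93.7 628.5 58.2 20 6
```

```text
[[1.46,-0.56,0],[0,0,0],1.5], [[1.56,-0.03,0],[0,0,0],1.5], [[1.48,0.5,0],[0,0,0],1.5], [[1.22,0.99,0],[0,0,0],1.5], [[0.8,1.33,0],[0,0,0],1.5], [[0.31,1.54,0],[0,0,0],1.5], 
end cmd [556.19  87.49] ang -172.0
```

>>> jog_arm:
  rows:
    - [[1.46,-0.56,0],[0,0,0],1.5]
    - [[1.56,-0.03,0],[0,0,0],1.5]
    - [[1.48,0.5,0],[0,0,0],1.5]
    - [[1.22,0.99,0],[0,0,0],1.5]
    - [[0.8,1.33,0],[0,0,0],1.5]
    - [[0.31,1.54,0],[0,0,0],1.5]

```text
clock: 5.0
position: [555.1, 87.3, 91.0]
ee_rot: [-0.059, 0.998, -0.0, -0.0]
contact_force: [-0.7, -2.0, 4.0]
gripper_width: 18.6
```

```bash
python3 - <<'E'
from bench import arm
s=arm.read_state();print(s["position"],s["contact_force"],s["joints"])
E
python3 circ.py 600.8 93.7 556.19 87.49 24 10;python3 circ.py 600.8 93.7 556.19 87.49 20 9
```

```text
[555.104625    87.30736787  91.01861372] [-0.66309804 -1.97062765  3.99917179] [ 4.44566773e-01  4.20051651e-01 -3.30654790e-01  5.10858203e-04
 -8.20609121e-01 -1.89668074e+00]
[[-0.36,1.84,0],[0,0,0],1.5], [[-1.07,1.53,0],[0,0,0],1.5], [[-1.6,0.97,0],[0,0,0],1.5], [[-1.86,0.23,0],[0,0,0],1.5], [[-1.79,-0.54,0],[0,0,0],1.5], [[-1.41,-1.23,0],[0,0,0],1.5], [[-0.8,-1.69,0],[0,0,0],1.5], [[-0.03,-1.87,0],[0,0,0],1.5], [[0.73,-1.73,0],[0,0,0],1.5], [[1.36,-1.28,0],[0,0,0],1.5], 
end cmd [628.48  58.17] ang -412.1
[[-0.25,1.54,0],[0,0,0],1.5], [[-0.75,1.37,0],[0,0,0],1.5], [[-1.18,1.03,0],[0,0,0],1.5], [[-1.46,0.56,0],[0,0,0],1.5], [[-1.56,0.03,0],[0,0,0],1.5], [[-1.48,-0.5,0],[0,0,0],1.5], [[-1.21,-0.98,0],[0,0,0],1.5], [[-0.81,-1.34,0],[0,0,0],1.5], [[-0.3,-1.54,0],[0,0,0],1.5], 
end cmd [645.35  99.87] ang -352.1
```

>>> jog_arm:
  rows:
    - [[-0.36,1.84,0],[0,0,0],1.5]
    - [[-1.07,1.53,0],[0,0,0],1.5]
    - [[-1.6,0.97,0],[0,0,0],1.5]
    - [[-1.86,0.23,0],[0,0,0],1.5]
    - [[-1.79,-0.54,0],[0,0,0],1.5]
    - [[-1.41,-1.23,0],[0,0,0],1.5]
    - [[-0.8,-1.69,0],[0,0,0],1.5]
    - [[-0.03,-1.87,0],[0,0,0],1.5]
    - [[0.73,-1.73,0],[0,0,0],1.5]
    - [[1.36,-1.28,0],[0,0,0],1.5]

```text
clock: 6.25
position: [630.1, 59.2, 91.0]
ee_rot: [-0.06, 0.998, 0.001, 0.002]
contact_force: [-2.3, 5.2, 7.4]
gripper_width: 18.5
```

>>> jog_arm:
  rows:
    - [[1.46,-0.56,0],[0,0,0],1.5]
    - [[1.56,-0.03,0],[0,0,0],1.5]
    - [[1.48,0.5,0],[0,0,0],1.5]
    - [[1.22,0.99,0],[0,0,0],1.5]
    - [[0.8,1.33,0],[0,0,0],1.5]
    - [[0.31,1.54,0],[0,0,0],1.5]

```text
clock: 7.0
position: [555.1, 87.1, 90.9]
ee_rot: [-0.06, 0.998, -0.001, -0.0]
contact_force: [-0.6, -1.4, 6.4]
gripper_width: 18.8
```

>>> jog_arm:
  rows:
    - [[-0.36,1.84,0],[0,0,0],1.5]
    - [[-1.07,1.53,0],[0,0,0],1.5]
    - [[-1.6,0.97,0],[0,0,0],1.5]
    - [[-1.86,0.23,0],[0,0,0],1.5]
    - [[-1.79,-0.54,0],[0,0,0],1.5]
    - [[-1.41,-1.23,0],[0,0,0],1.5]
    - [[-0.8,-1.69,0],[0,0,0],1.5]
    - [[-0.03,-1.87,0],[0,0,0],1.5]
    - [[0.73,-1.73,0],[0,0,0],1.5]
    - [[1.36,-1.28,0],[0,0,0],1.5]

```text
clock: 8.25
position: [629.8, 58.9, 90.9]
ee_rot: [-0.06, 0.998, 0.001, 0.002]
contact_force: [-2.6, 4.3, 7.5]
gripper_width: 18.8
```

```bash
python3 - <<'E'
from bench import arm
s=arm.read_state();print(s["position"],s["contact_force"],s["joints"],s["clock"])
E
python3 circ.py 600.8 93.7 628.5 58.2 10 5
```

```text
[629.76830902  58.8986079   90.94817323] [-2.6391175   4.2810615   7.49762895] [ 3.48584379e-01  5.19390459e-01 -1.51817808e-01 -2.05711670e-04
 -8.95078148e-01 -1.79949507e+00] 8.25
[[0.71,-0.34,0],[0,0,0],1.5], [[0.75,-0.22,0],[0,0,0],1.5], [[0.78,-0.08,0],[0,0,0],1.5], [[0.78,0.05,0],[0,0,0],1.5], [[0.76,0.19,0],[0,0,0],1.5], 
end cmd [591.45  49.71] ang -102.0
```

>>> jog_arm:
  rows:
    - [[0.71,-0.34,0],[0,0,0],1.5]
    - [[0.75,-0.22,0],[0,0,0],1.5]
    - [[0.7,-0.08,0],[0,0,0],1.5]
    - [[0,0,0],[0,0,0],1.5]

```text
clock: 8.75
position: [607.7, 48.5, 91.0]
ee_rot: [-0.06, 0.998, -0.001, 0.0]
contact_force: [-1.5, -4.1, 8.1]
gripper_width: 18.2
```

>>> jog_arm:
  rows:
    - [[0.15,0,0],[0,0,0],1.5]
    - [[0.15,0,0],[0,0,0],1.5]
    - [[0,0,0],[0,0,0],1.5]

```text
clock: 9.12
position: [605.4, 48.2, 91.0]
ee_rot: [-0.06, 0.998, -0.001, 0.001]
contact_force: [0.2, -4.7, 7.5]
gripper_width: 18.2
```

>>> jog_arm:
  rows:
    - [[0.15,0,0],[0,0,0],1.5]
    - [[0.15,0,0],[0,0,0],1.5]
    - [[0,0,0],[0,0,0],1.5]

```text
clock: 9.5
position: [605.1, 48.2, 91.1]
ee_rot: [-0.06, 0.998, -0.0, 0.004]
contact_force: [6.9, -5.7, 2.1]
gripper_width: 18.3
```

Hard stop felt (7 N). Releasing and lifting.

>>> jog_arm:
  rows:
    - [[-0.3,0,0],[0,0,0],1.5]
    - [[0,0,0],[0,0,0],4.0]
    - [[0,0,0],[0,0,0],4.0]
    - [[0,0,0],[0,0,0],4.0]
    - [[0,0,-3],[0,0,0],4.0]
    - [[0,0,-4],[0,0,0],4.0]
    - [[0,0,-4],[0,0,0],4.0]
    - [[0,0,0],[0,0,0],4.0]

```text
clock: 10.5
position: [606.4, 49.6, 203.6]
ee_rot: [-0.06, 0.998, 0.001, 0.004]
contact_force: [-0.2, 0.4, -0.9]
gripper_width: 40.3
```

Run:
```python
from h import *
from bench import eyes,arm
st=arm.read_state(); print(st["position"])
im=eyes.get_image("wrist"); cv2.imwrite("pics/f2.png",cv2.resize(im[:,:,::-1],(800,600),interpolation=cv2.INTER_CUBIC))
print(tool_delta(st,[449.9,225.7,150],-82.8),st["joints"])
```

```text
[606.36678104  49.5836552  203.60454165]
[array([13.466, 19.353,  5.277]), ('world yaw change ccw', np.float64(0.32), 'tool z turn', np.float64(-0.32))] [ 3.47751409e-01  3.72908848e-01 -8.24489336e-02  8.44435641e-04
 -1.10777772e+00 -1.79891141e+00]
```

View pics/f2.png

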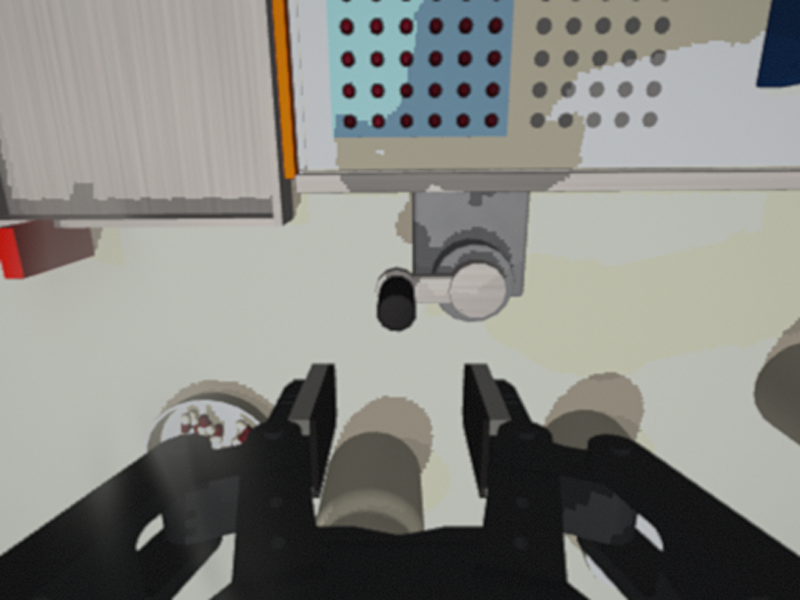

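The crank arm is parallel to the rail pointing outward and the gate is down. On to the grip.

>>> jog_arm:
  rows:
    - [[2.69,3.87,0.5],[0,0,0],4.5]
    - [[2.69,3.87,0.8],[0,0,0],4.5]
    - [[2.69,3.87,1.3],[0,0,0],4.5]
    - [[2.69,3.87,1.3],[0,0,0],4.5]
    - [[2.7,3.87,1.3],[0,0,0],4.5]
    - [[0,0,0],[0,0,0],4.5]
    - [[0,0,0],[0,0,0],4.5]

```text
clock: 11.42
position: [447.5, 224.8, 147.1]
ee_rot: [-0.06, 0.998, -0.001, -0.001]
contact_force: [-0.0, 0.1, -0.5]
gripper_width: 45.0
```

Run:
```python
from h import *
from bench import eyes,arm
import pickle
st=arm.read_state(); m=eyes.camera_model("wrist");print(st["position"],st["ee_rot"])
pickle.dump((st,m),open("w3.pkl","wb"))
im=eyes.get_image("wrist"); cv2.imwrite("pics/g2.png",cv2.resize(im[:,:,::-1],(800,600),interpolation=cv2.INTER_CUBIC))
a=np.radians(-82.8);x=np.array([np.cos(a),np.sin(a),0]);y=np.array([-x[1],x[0],0])
g=np.array([449.9,225.7,102])
print(proj(m,[g+sx*8*x+sy*30*y for sx in(-1,1) for sy in (-1,1)])*800/512)
```

```text
[447.51987574 224.84018998 147.08419994] [-5.99375814e-02  9.98201761e-01 -5.70999671e-04 -6.36431145e-04]
[[418.11778066 270.34901634]
 [417.37436683 408.60340389]
 [377.09513451 270.57389757]
 [379.64959352 408.78753814]]
```

View pics/g2.png

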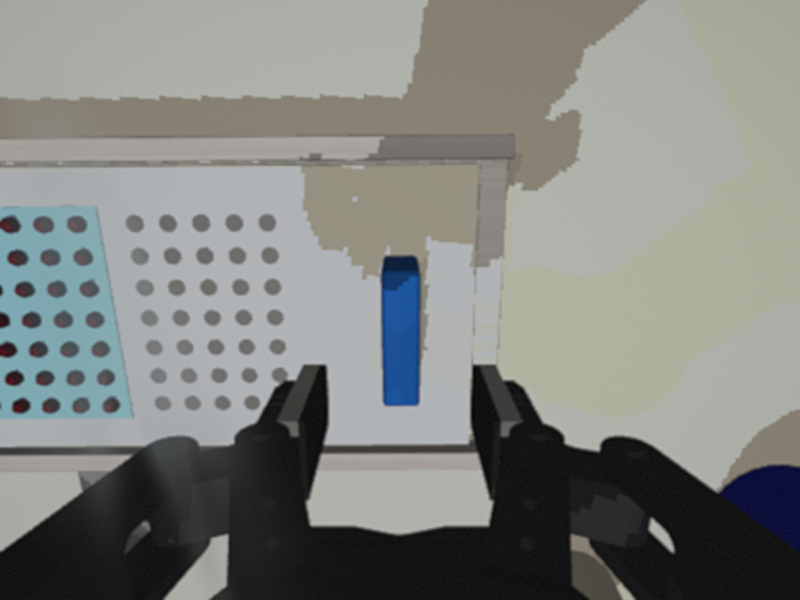

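>>> jog_arm:
  rows:
    - [[-0.24,0.12,0.5],[0,0,-0.4],4.5]
    - [[0,0,2.5],[0,0,0],4.5]
    - [[0,0,2.5],[0,0,0],4.5]
    - [[0,0,1.5],[0,0,0],4.5]
    - [[0,0,0.3],[0,0,0],4.5]
    - [[0,0,0],[0,0,0],4.5]

```text
clock: 12.22
position: [450.7, 226.3, 74.9]
ee_rot: [-0.063, 0.998, 0.0, 0.0]
contact_force: [-0.8, -0.7, 0.1]
gripper_width: 45.0
```

Run:
```python
from h import *
from bench import eyes,arm
st=arm.read_state(); print(st["position"],st["contact_force"],R.from_quat(st["ee_rot"]).as_matrix()[:,:2].round(4).tolist())
im=eyes.get_image("wrist"); cv2.imwrite("pics/h2.png",cv2.resize(im[:,:,::-1],(800,600),interpolation=cv2.INTER_CUBIC))
```

```text
[450.68381438 226.30997402  74.93040196] [-0.82041938 -0.69901599  0.10373228] [[-0.9921, -0.1252], [-0.1252, 0.9921], [-0.0003, 0.0001]]
```

View pics/h2.png

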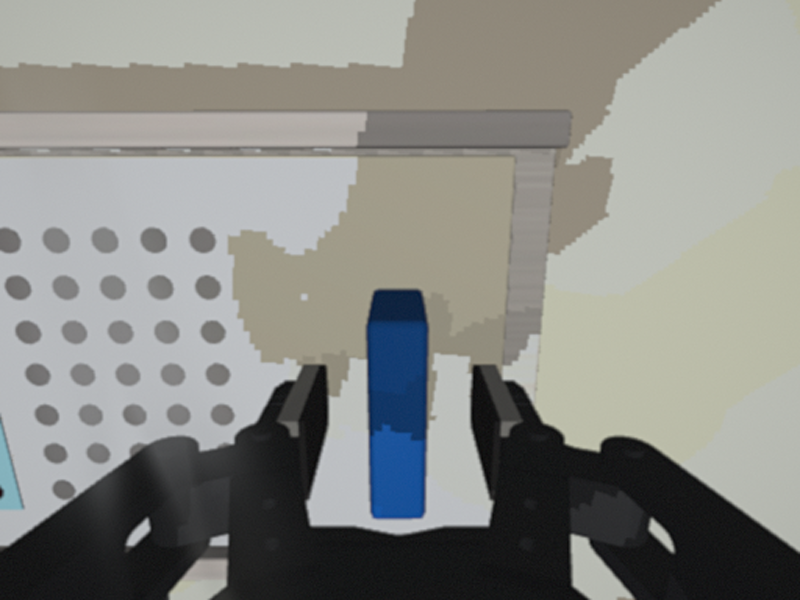

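The blue block is centred between the fingers at column 398, and the rails are level. Close.

>>> jog_arm:
  rows:
    - [[0,0,0.25],[0,0,0],4.5]
    - [[0,0,0],[0,0,0],1.2]
    - [[0,0,0],[0,0,0],1.2]
    - [[0,0,0],[0,0,0],1.2]
    - [[0,0,0],[0,0,0],1.2]
    - [[0,0,0],[0,0,0],1.2]

```text
clock: 13.02
position: [450.3, 226.6, 72.7]
ee_rot: [-0.063, 0.998, 0.0, 0.0]
contact_force: [-1.7, -0.7, 5.7]
gripper_width: 15.1
```

Run:
```python
from h import *
from bench import eyes,arm
for c in ("top","side"):
    im=eyes.get_image(c); cv2.imwrite(f"pics/i_{c}.png",im[:,:,::-1])
st=arm.read_state(); print(st["position"],st["contact_force"],st["wrist_torque"],st["clock"])
im=cv2.imread("pics/i_top.png")[150:270,180:360]; cv2.imwrite("pics/i_top2.png",cv2.convertScaleAbs(cv2.resize(im,None,fx=4.4,fy=4.4,interpolation=cv2.INTER_CUBIC),alpha=1.5))
im=cv2.imread("pics/i_side.png")[140:260,200:350]; cv2.imwrite("pics/i_side2.png",cv2.convertScaleAbs(cv2.resize(im,None,fx=5,fy=5,interpolation=cv2.INTER_CUBIC),alpha=1.5))
```

```text
[450.24634687 226.60998877  72.73848995] [-2.00237831 -0.67756967  5.05646809] [-0.34469137  0.38779321 -0.0459133 ] 13.125
```

View pics/i_top2.png

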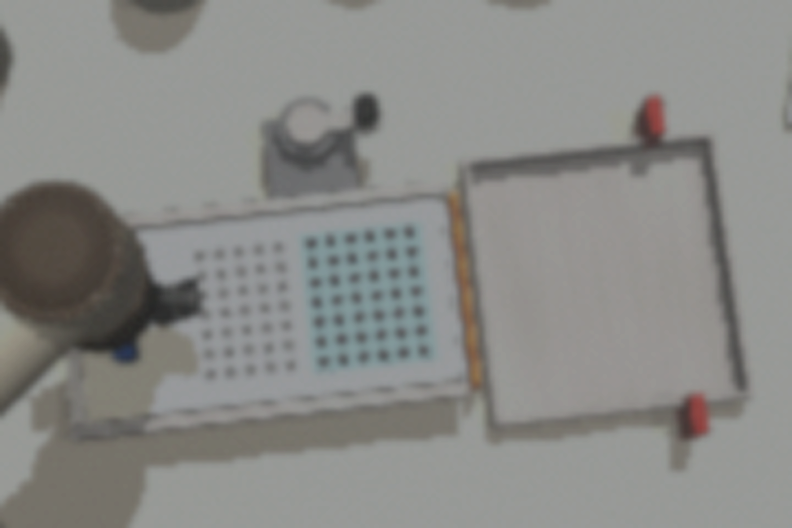

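View pics/i_side2.png

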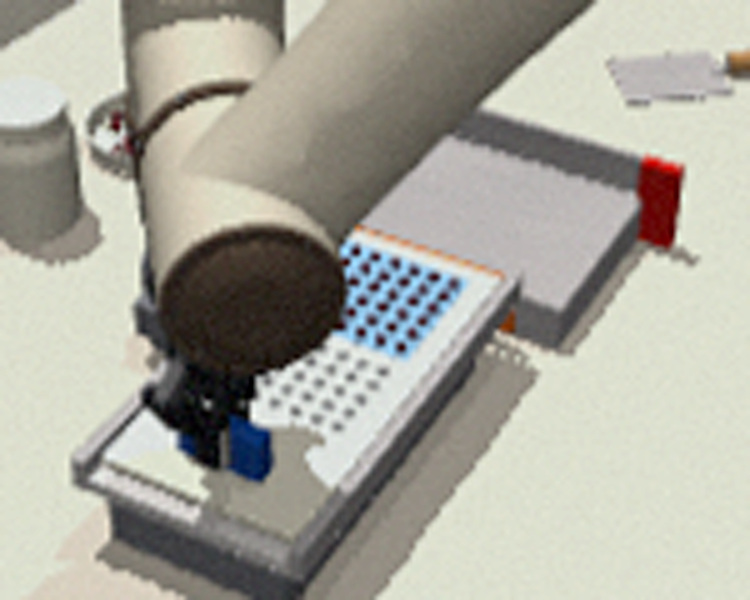

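>>> jog_arm:
  rows:
    - [[0,-0.6,0],[0,0,0],1.2]
    - [[0,-1.2,0],[0,0,0],1.2]
    - [[0,-1.2,0],[0,0,0],1.2]
    - [[0,-1.0,0],[0,0,0],1.2]
    - [[0,0,0],[0,0,0],1.2]

```text
clock: 13.75
position: [455.9, 186.1, 72.7]
ee_rot: [-0.063, 0.998, -0.0, 0.001]
contact_force: [2.4, -2.4, 5.0]
gripper_width: 15.0
```

>>> jog_arm:
  rows:
    - [[0,-0.8,0],[0,0,0],1.2]
    - [[0,-1.2,0],[0,0,0],1.2]
    - [[0,-1.2,0],[0,0,0],1.2]
    - [[0,-1.2,0],[0,0,0],1.2]
    - [[0,-1.2,0],[0,0,0],1.2]
    - [[0,-1.2,0],[0,0,0],1.2]
    - [[0,-1.2,0],[0,0,0],1.2]
    - [[0,-1.2,0],[0,0,0],1.2]
    - [[0,-0.8,0],[0,0,0],1.2]
    - [[0,0,0],[0,0,0],1.2]

```text
clock: 15.0
position: [468.3, 87.4, 72.8]
ee_rot: [-0.063, 0.998, 0.0, 0.001]
contact_force: [1.2, 0.9, 5.1]
gripper_width: 15.3
```

Run:
```python
from h import *
from bench import eyes,arm
import pickle
st0=arm.read_state();m=eyes.camera_model("wrist");pickle.dump((st0,m),open("w4.pkl","wb"))
for c in ("wrist","top","side"):
    im=eyes.get_image(c); cv2.imwrite(f"pics/j_{c}.png",im[:,:,::-1])
st=arm.read_state(); print(st["position"],st["contact_force"],st["wrist_torque"],st["clock"],st["gripper_width"],R.from_quat(st["ee_rot"]).as_matrix()[:,1])
im=cv2.imread("pics/j_top.png")[160:270,220:360]; cv2.imwrite("pics/j_top2.png",cv2.convertScaleAbs(cv2.resize(im,None,fx=5,fy=5,interpolation=cv2.INTER_CUBIC),alpha=1.5))
im=cv2.imread("pics/j_side.png")[140:260,200:350]; cv2.imwrite("pics/j_side2.png",cv2.convertScaleAbs(cv2.resize(im,None,fx=5,fy=5,interpolation=cv2.INTER_CUBIC),alpha=1.5))
im=cv2.imread("pics/j_wrist.png"); cv2.imwrite("pics/j_wrist2.png",cv2.resize(im,(800,600),interpolation=cv2.INTER_CUBIC))
```

```text
[468.329879    87.3886755   72.74172973] [1.01205954 0.50307003 4.20165209] [ 0.13476843 -0.37047674 -0.02236261] 15.15 15.446375913658501 [-1.26081734e-01  9.92019836e-01 -2.02039229e-04]
```

View pics/j_top2.png

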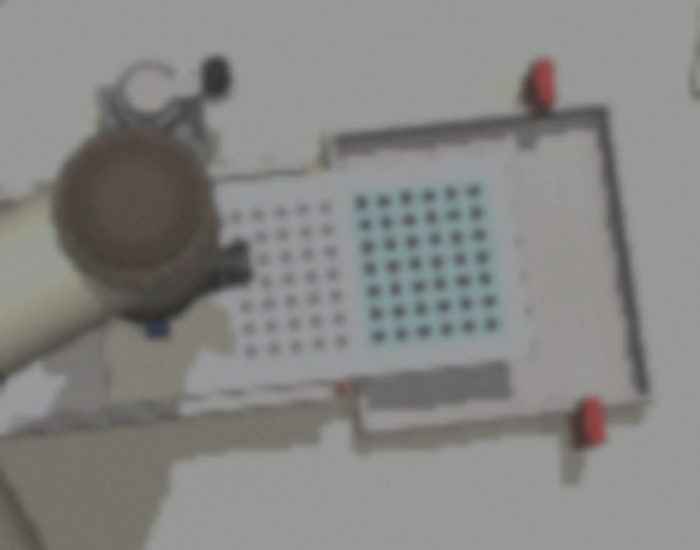

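View pics/j_side2.png

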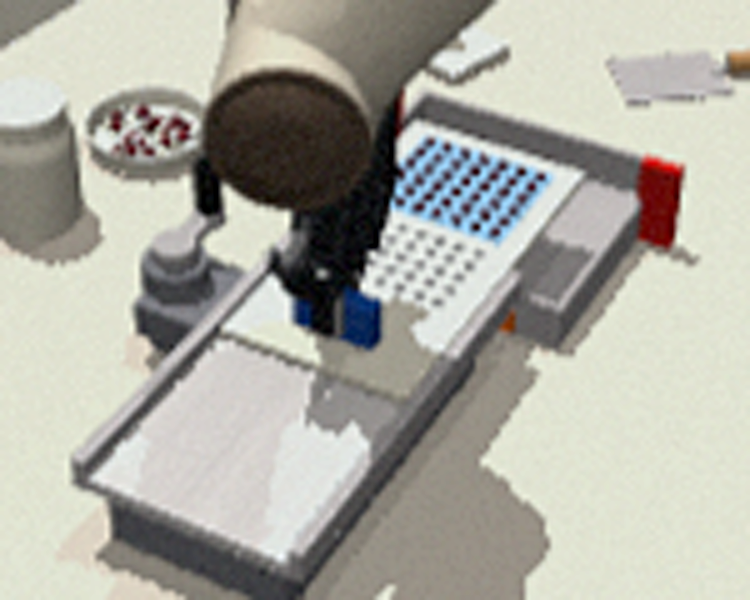

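View pics/j_wrist2.png

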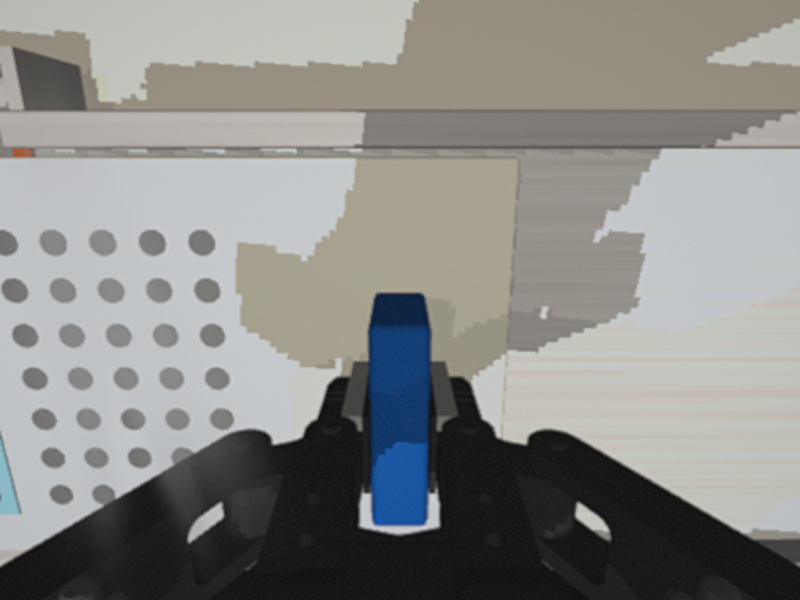

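```bash
cat > meas.py <<'E'
from h import *
from bench import eyes
from scipy.optimize import least_squares
import sys
def redmask(im):
    b,g,r=[im[:,:,i].astype(float) for i in range(3)]
    return np.clip((r-np.maximum(g,b)-15)/40,0,1)*(abs(g-b)<25)
def blobs(im,c):
    m=redmask(im);n,l,s,ce=cv2.connectedComponentsWithStats((m>.3).astype(np.uint8))
    return [(s[i],ce[i]) for i in range(1,n) if s[i][4]>15]
def box(mx,my,a,side):
    x=np.array([np.cos(a),np.sin(a)]);y=np.array([-x[1],x[0]])
    c=np.array([mx,my])+y*115*side
    return [[*(c+sx*6*x+sy*15*y),z] for sx in(-1,1) for sy in(-1,1) for z in(0,70)]
def cen(m,P):
    p=proj(m,P);S=16;o=p.min(0)-2
    q=((p-o+.5)*S).astype(np.int32);W=(q.max(0)+3*S)
    M=np.zeros((W[1],W[0]),np.uint8);cv2.fillConvexPoly(M,cv2.convexHull(q),1)
    mm=cv2.moments(M,True);return np.array([mm["m10"],mm["m01"]])/mm["m00"]/S-.5+o
if __name__=="__main__":
    for f,c in (("a_top","top"),("j_top","top"),("a_side","side"),("j_side","side")):
        im=cv2.imread(f"pics/{f}.png")
        print(f,[(list(map(int,s)),ce.round(2).tolist()) for s,ce in blobs(im,c)])
        m=eyes.camera_model(c)
        for sd in(1,-1): print("  pred",sd,cen(m,box(506,-186,np.radians(-82.75),sd)).round(2))
E
python3 meas.py
```

```text
a_top [([327, 172, 4, 8, 25], [328.44, 175.72]), ([337, 240, 4, 9, 29], [338.38, 243.79])]
  pred 1 [326.25 176.58]
  pred -1 [335.78 243.13]
j_top [([327, 172, 4, 8, 25], [328.44, 175.72]), ([337, 240, 4, 9, 29], [338.38, 243.79])]
  pred 1 [326.25 176.58]
  pred -1 [335.78 243.13]
a_side [([273, 154, 8, 15, 84], [275.83, 160.11]), ([327, 171, 10, 19, 133], [331.35, 179.42])]
  pred 1 [274.72 163.05]
  pred -1 [329.51 180.06]
j_side [([327, 171, 10, 19, 134], [331.37, 179.44])]
  pred 1 [274.72 163.05]
  pred -1 [329.51 180.06]
```

Run:
```python
from meas import *
a=np.radians(-82.75)
outs=[]
for f,c,o in (("j_top","top",(310,160)),("j_top","top",(310,222)),("a_side","side",(260,140)),("j_side","side",(310,160))):
    im=cv2.imread(f"pics/{f}.png"); m=eyes.camera_model(c); S=9
    cr=cv2.convertScaleAbs(cv2.resize(im[o[1]:o[1]+40,o[0]:o[0]+40],None,fx=S,fy=S,interpolation=cv2.INTER_NEAREST),alpha=1.5)
    for mk,col in ((507,(0,255,0)),):
        for sd in (1,-1):
            p=proj(m,box(506,-186,a,sd))
            q=((p-np.array(o)+.5)*S).astype(int)
            for z,cc in ((1,(0,255,0)),(0,(255,255,0))):
                cv2.polylines(cr,[q[[0+z,2+z,6+z,4+z]].reshape(-1,1,2)],True,cc,1)
    outs.append(cr)
cv2.imwrite("pics/k.png",cv2.resize(cv2.vconcat([cv2.hconcat(outs[:2]),cv2.hconcat(outs[2:])]),(600,600)))
```

```text
(no output)
```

View pics/k.png

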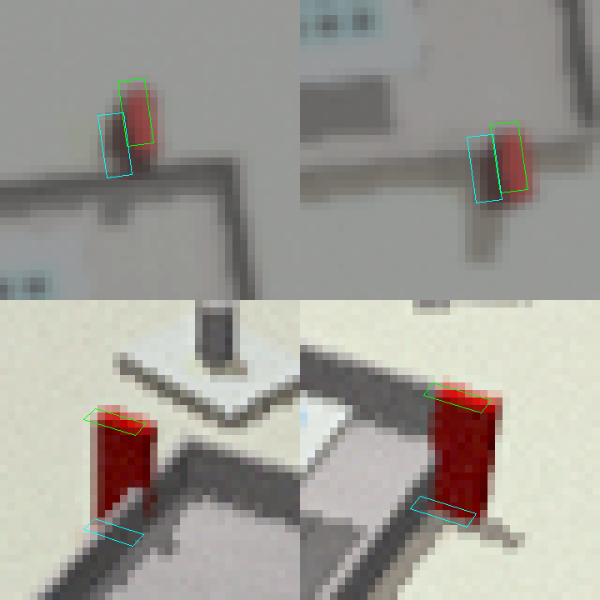

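Run:
```python
from meas import *
a=np.radians(-82.75)
mt,ms=eyes.camera_model("top"),eyes.camera_model("side")
x=np.array([np.cos(a),np.sin(a)]);y=np.array([-x[1],x[0]])
for p in ((328.44,175.72),(338.38,243.79)):
    q=ray(mt,p,70)[:2]; print("top",q,q@x,q@y)
def topc(M):return [np.array([[*(np.array(M)+y*115*s),70]]) for s in (1,-1)]
f=lambda v:(cen(ms,box(v[0],v[1],a,-1))-[331.36,179.43])
r=least_squares(f,[506,-186],diff_step=1e-3);print("side R",r.x,r.x@x,r.x@y,r.cost)
M=r.x
# plate edge profile
im=cv2.imread("pics/j_top.png").astype(np.float32).mean(2); sd=cv2.imread("pics/j_side.png").astype(np.float32).mean(2)
tcp=np.array([468.33,87.39]); print("tcp s,lat",tcp@x,tcp@y,"edge pred",tcp@x+245)
for cam,I,z in (("top",im,68),("side",sd,68)):
    m=eyes.camera_model(cam)
    for off in (-60,-40,-20,0,20,40,60):
        S=np.arange(-25,26,1.);e=tcp@x+245
        P=[[*(x*(e+s)+y*(tcp@y+off)),z] for s in S]
        uv=proj(m,P).astype(np.float32)
        v=cv2.remap(I,uv[:,0].reshape(1,-1),uv[:,1].reshape(1,-1),cv2.INTER_LINEAR)[0]
        g=np.gradient(cv2.GaussianBlur(v.reshape(1,-1),(0,0),1.5)[0]); k=np.argmin(g)
        print(cam,off,"edge at",S[k],g[k].round(1), v[::5].round().astype(int))
```

```text
top [ 615.73919143 -174.21435207] 250.52715077248033 588.8306539713867
top [ 387.54167096 -203.69762042] 250.97640707160198 358.73682608927464
side R [ 502.47625372 -193.38312036] 255.2489978108788 474.0541803455715 1.3793278234911078e-19
tcp s,lat -27.58854933712716 475.61420599628104 edge pred 217.41145066287285
top -60 edge at -1.0 -1.0 [102 102 102 101 101  97  97  99  98  98  98]
top -40 edge at -2.0 -1.8 [ 88  93  99 102 101  91  95  98  98  97  98]
top -20 edge at -2.0 -1.2 [ 83  92  99 102 101  95  96  98  98  97  97]
top 0 edge at -2.0 -0.5 [ 69  84  98 101 101  99  97  98  98  97  97]
top 20 edge at 1.0 -0.5 [ 87  93  99 102 101 100  98  98  99  98  98]
top 40 edge at 0.0 -0.4 [ 82  90  99 101 102 100  99  99  99  99  99]
top 60 edge at -2.0 -0.6 [102 102 102 102 102  99  99  99  99  99 100]
side -60 edge at 3.0 -7.8 [151 151 152 151 146 120  82  62  61  61  63]
side -40 edge at 1.0 -11.7 [112 110 121 151 144 109  52  58  60  60  62]
side -20 edge at 3.0 -8.8 [101 102 137 149 152 123  79  59  61  62  61]
side 0 edge at 2.0 -9.5 [ 67  69 114 152 145 117  68  60  61  60  59]
side 20 edge at 2.0 -9.1 [127  98 109 140 149 120  74  58  60  62  62]
side 40 edge at 2.0 -9.9 [109 113 132 151 145 115  62  59  61  62  59]
side 60 edge at 3.0 -6.8 [153 152 153 153 144 116  81  57  61  60  61]
```

Top camera gives 34.5 mm remaining and the side camera 35.5 mm. I'll slide 35 mm.

>>> jog_arm:
  rows:
    - [[0,-0.4,0],[0,0,0],1.2]
    - [[0,-0.7,0],[0,0,0],1.2]
    - [[0,-0.8,0],[0,0,0],1.2]
    - [[0,-0.8,0],[0,0,0],1.2]
    - [[0,-0.5,0],[0,0,0],1.2]
    - [[0,-0.3,0],[0,0,0],1.2]
    - [[0,0,0],[0,0,0],1.2]
    - [[0,0,0],[0,0,0],1.2]
    - [[0,0,0],[0,0,0],1.2]

```text
clock: 16.27
position: [472.7, 53.4, 72.7]
ee_rot: [-0.063, 0.998, 0.0, 0.001]
contact_force: [-0.1, 4.3, 6.8]
gripper_width: 15.4
```

```bash
cat > chk.py <<'E'
from meas import *
from bench import arm
a=np.radians(-82.75);x=np.array([np.cos(a),np.sin(a)]);y=np.array([-x[1],x[0]])
for c in ("wrist","top","side"):
    im=eyes.get_image(c); cv2.imwrite(f"pics/l_{c}.png",im[:,:,::-1])
st=arm.read_state(); print(st["position"],st["contact_force"],st["wrist_torque"],st["clock"],st["gripper_width"],R.from_quat(st["ee_rot"]).as_matrix()[:,1])
im=cv2.imread("pics/l_top.png")[160:270,220:360]; cv2.imwrite("pics/l_top2.png",cv2.convertScaleAbs(cv2.resize(im,None,fx=5,fy=5,interpolation=cv2.INTER_CUBIC),alpha=1.5))
im=cv2.imread("pics/l_side.png")[140:260,200:350]; cv2.imwrite("pics/l_side2.png",cv2.convertScaleAbs(cv2.resize(im,None,fx=5,fy=5,interpolation=cv2.INTER_CUBIC),alpha=1.5))
im=cv2.imread("pics/l_wrist.png"); cv2.imwrite("pics/l_wrist2.png",cv2.resize(im,(800,600),interpolation=cv2.INTER_CUBIC))
tcp=st["position"][:2]
print("edge pred",tcp@x+245)
for cam in ("top","side"):
    I=cv2.imread(f"pics/l_{cam}.png").astype(np.float32).mean(2);m=eyes.camera_model(cam);E=[]
    for off in range(-60,61,10):
        S=np.arange(-20,21,1.);e=tcp@x+245
        uv=proj(m,[[*(x*(e+s)+y*(tcp@y+off)),68] for s in S]).astype(np.float32)
        v=cv2.remap(I,uv[:,0].reshape(1,-1),uv[:,1].reshape(1,-1),cv2.INTER_LINEAR)[0]
        g=np.gradient(cv2.GaussianBlur(v.reshape(1,-1),(0,0),1.5)[0]); E.append(S[np.argmin(g)]+e)
    print(cam,np.array(E).round(1),"median",np.median(E))
E
python3 chk.py
```

```text
[472.68922623  53.36743199  72.73291856] [-0.41788318  4.9280197   4.27488013] [ 1.0953775  -0.02199596 -0.0472311 ] 16.425 14.96152950441123 [-1.25915041e-01  9.92040789e-01  6.90150402e-04]
edge pred 251.71213638470493
top [249.7 250.7 249.7 250.7 250.7 249.7 250.7 249.7 250.7 248.7 249.7 250.7
 249.7] median 249.71213638470493
side [250.7 250.7 248.7 250.7 251.7 249.7 248.7 250.7 250.7 249.7 250.7 250.7
 251.7] median 250.71213638470493
```

View pics/l_top2.png

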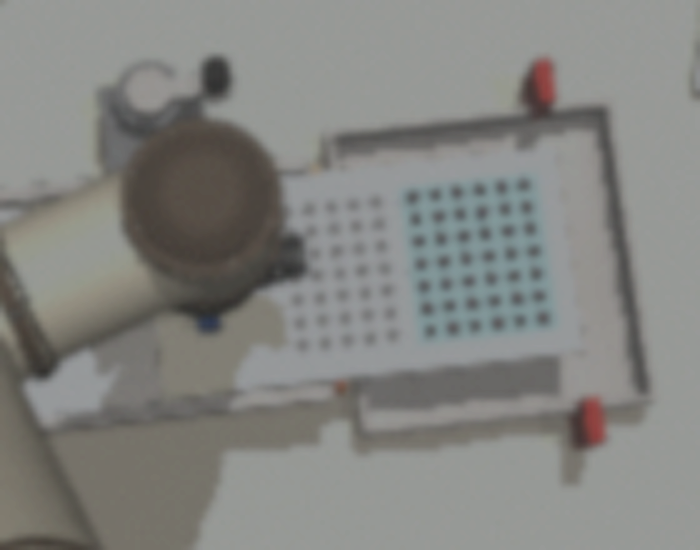

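View pics/l_side2.png

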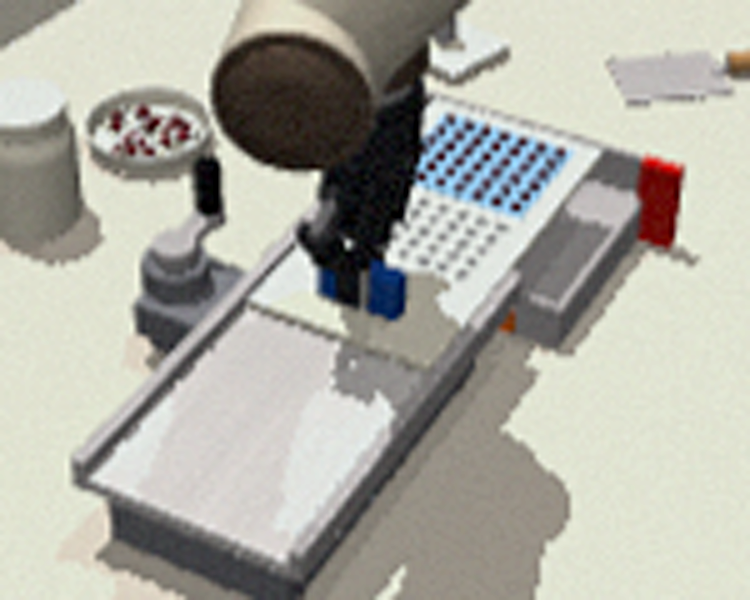

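View pics/l_wrist2.png

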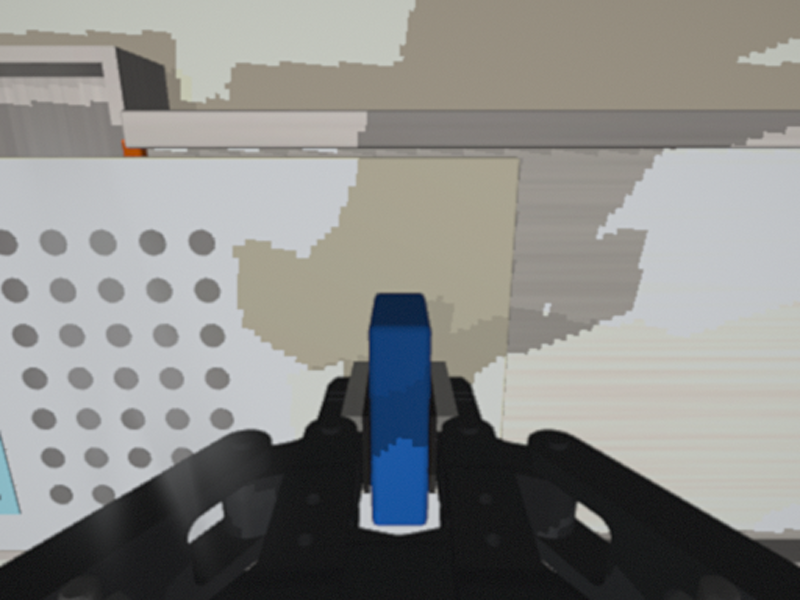

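```bash
cat > fine.py <<'E'
from meas import *
from bench import arm
a=np.radians(-82.75);x=np.array([np.cos(a),np.sin(a)]);y=np.array([-x[1],x[0]])
tcp=arm.read_state()["position"][:2];e=tcp@x+245
rows=[]
for cam,o,w,h,S in (("top",(315,165),30,85,7),("side",(275,145),75,50,8)):
    A=np.mean([eyes.get_image(cam).astype(np.float32) for _ in range(8)],0)[:,:,::-1]
    np.save(f"avg_{cam}.npy",A);m=eyes.camera_model(cam)
    cr=A[o[1]:o[1]+h,o[0]:o[0]+w]
    cr=np.clip((cr-cr.min())/(np.percentile(cr,99.5)-cr.min())*255,0,255).astype(np.uint8)
    cr=cv2.resize(cr,None,fx=S,fy=S,interpolation=cv2.INTER_NEAREST)
    q=lambda P:((proj(m,P)-np.array(o)+.5)*S).astype(int)
    for s,col in ((247,(0,200,0)),(251,(0,0,255)),(255,(255,0,0))):
        l=q([[*(x*s+y*(474-45)),68],[*(x*s+y*(474-25)),68]]);cv2.line(cr,tuple(map(int,l[0])),tuple(map(int,l[1])),col,1)
        l=q([[*(x*s+y*(474+45)),68],[*(x*s+y*(474+25)),68]]);cv2.line(cr,tuple(map(int,l[0])),tuple(map(int,l[1])),col,1)
        for sd in (1,-1):
            b=q(box(*(x*s+y*474),a,sd))
            cv2.polylines(cr,[b[[1,3,7,5]].reshape(-1,1,2)],True,col,1)
    cv2.imwrite(f"pics/fine_{cam}.png",cr)
    # edge profile averaged
    G=A.mean(2);acc=[]
    Sx=np.arange(-22,23,1.)
    for off in range(-50,51,4):
        uv=proj(m,[[*(x*(e+s)+y*(tcp@y+off)),68] for s in Sx]).astype(np.float32)
        acc.append(cv2.remap(G,uv[:,0].reshape(1,-1),uv[:,1].reshape(1,-1),cv2.INTER_LINEAR)[0])
    v=np.mean(acc,0);print(cam,[(round(float(e+s),1),round(float(k),1)) for s,k in zip(Sx[::2],v[::2])])
E
python3 fine.py
```

```text
top [(229.7, 83.4), (231.7, 89.3), (233.7, 94.1), (235.7, 97.5), (237.7, 99.6), (239.7, 100.8), (241.7, 101.4), (243.7, 101.7), (245.7, 101.6), (247.7, 101.0), (249.7, 100.0), (251.7, 98.6), (253.7, 98.0), (255.7, 97.9), (257.7, 98.0), (259.7, 98.1), (261.7, 98.0), (263.7, 97.9), (265.7, 97.5), (267.7, 97.1), (269.7, 96.7), (271.7, 96.0), (273.7, 94.6)]
side [(229.7, 86.3), (231.7, 89.1), (233.7, 98.0), (235.7, 110.2), (237.7, 123.3), (239.7, 135.3), (241.7, 144.3), (243.7, 148.2), (245.7, 147.4), (247.7, 143.3), (249.7, 137.3), (251.7, 130.9), (253.7, 125.5), (255.7, 123.6), (257.7, 126.7), (259.7, 133.3), (261.7, 140.0), (263.7, 144.7), (265.7, 147.0), (267.7, 147.6), (269.7, 147.5), (271.7, 147.1), (273.7, 146.9)]
```

View pics/fine_top.png

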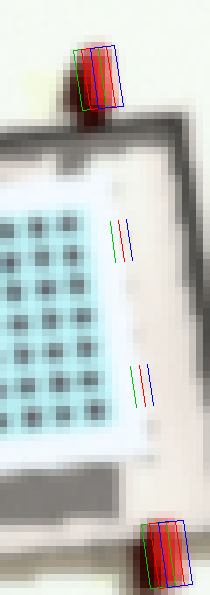

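View pics/fine_side.png

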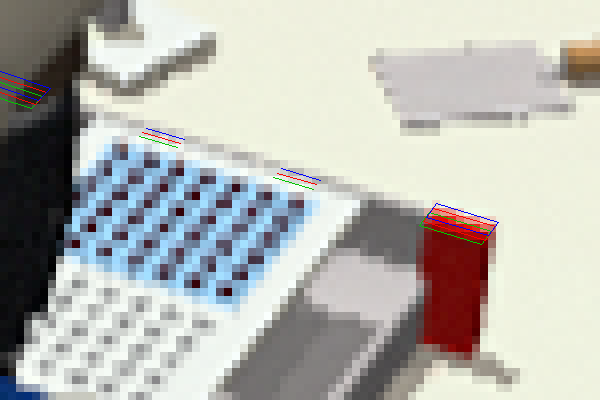

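Run:
```python
from meas import *
a=np.radians(-82.75);x=np.array([np.cos(a),np.sin(a)]);y=np.array([-x[1],x[0]])
m=eyes.camera_model("top");A=np.load("avg_top.npy").astype(np.float32)
rd=A[:,:,2]-A[:,:,1]; gr=A.mean(2)
S=np.arange(232,276,2.)
for lat in (474+115,474-115):
  for n,I in (("red",rd),("G",A[:,:,1].copy())):
    acc=[]
    for o in (-8,-4,0,4,8):
        uv=proj(m,[[*(x*s+y*(lat+o)),70] for s in S]).astype(np.float32)
        acc.append(cv2.remap(np.ascontiguousarray(I),uv[:,0].reshape(1,-1),uv[:,1].reshape(1,-1),cv2.INTER_LINEAR)[0])
    print(lat,n,list(zip(S.astype(int).tolist(),np.mean(acc,0).round(0).astype(int).tolist())))
m=eyes.camera_model("side");A=np.load("avg_side.npy").astype(np.float32)
acc=[]
for o in (-6,-3,0,3,6):
    uv=proj(m,[[*(x*s+y*(474-115+o)),70] for s in S]).astype(np.float32)
    acc.append([cv2.remap(np.ascontiguousarray(A[:,:,k]),uv[:,0].reshape(1,-1),uv[:,1].reshape(1,-1),cv2.INTER_LINEAR)[0] for k in(1,2)])
acc=np.mean(acc,0).round().astype(int);print("side G/R",list(zip(S.astype(int).tolist(),acc[0].tolist(),acc[1].tolist())))
```

```text
589 red [(232, 0), (234, 1), (236, 3), (238, 6), (240, 9), (242, 15), (244, 24), (246, 35), (248, 43), (250, 47), (252, 46), (254, 39), (256, 27), (258, 14), (260, 5), (262, 1), (264, -1), (266, -2), (268, -2), (270, -2), (272, -2), (274, -2)]
589 G [(232, 91), (234, 81), (236, 70), (238, 59), (240, 51), (242, 45), (244, 43), (246, 43), (248, 45), (250, 46), (252, 49), (254, 56), (256, 68), (258, 82), (260, 93), (262, 99), (264, 101), (266, 102), (268, 102), (270, 102), (272, 102), (274, 102)]
359 red [(232, 3), (234, 5), (236, 6), (238, 8), (240, 10), (242, 15), (244, 23), (246, 35), (248, 43), (250, 48), (252, 48), (254, 43), (256, 32), (258, 19), (260, 9), (262, 4), (264, 2), (266, 1), (268, 1), (270, 1), (272, 1), (274, 1)]
359 G [(232, 66), (234, 60), (236, 52), (238, 46), (240, 41), (242, 39), (244, 39), (246, 41), (248, 43), (250, 44), (252, 46), (254, 51), (256, 59), (258, 69), (260, 77), (262, 82), (264, 83), (266, 83), (268, 83), (270, 83), (272, 82), (274, 82)]
side G/R [(232, 8, 70), (234, 7, 69), (236, 6, 68), (238, 6, 69), (240, 6, 74), (242, 7, 84), (244, 8, 96), (246, 10, 110), (248, 11, 124), (250, 18, 136), (252, 35, 143), (254, 59, 145), (256, 83, 146), (258, 108, 147), (260, 128, 148), (262, 143, 149), (264, 152, 150), (266, 154, 150), (268, 153, 150), (270, 153, 150), (272, 152, 150), (274, 152, 150)]
```

>>> jog_arm:
  rows:
    - [[0,0,0],[0,0,0],1.2]
    - [[0,0,0],[0,0,0],1.2]
    - [[0,0,0],[0,0,0],1.2]
    - [[0,0,0],[0,0,0],1.2]

```text
clock: 17.73
position: [472.7, 53.4, 72.8]
ee_rot: [-0.063, 0.998, 0.0, 0.001]
contact_force: [-0.0, 3.7, 6.3]
gripper_width: 15.6
```

Run:
```python
from bench import arm
s=arm.read_state();print(s["position"],s["contact_force"],s["gripper_width"],s["clock"],abs(s["joint_vel"]).max())
print(arm.job_done())
```

```text
[472.70603812  53.39748438  72.75197493] [-0.01904241  3.66045339  6.2843026 ] 15.575568330502113 17.725 0.0015887233996296996
the job is handed in; nothing more can be done
None
```

I wound the crank clockwise about two turns to its hard stop, where I felt roughly 7 N. The last pictures show its arm lying along the rail and the gate down. I then gripped the plate's blue grip, slid the plate out about 174 mm in three stages, and handed the job in at 17.7 s still holding it. The hand-in reported no verdict.

**Edge position:** the averaged pictures put the plate's outer edge 0.5–1 mm short of the red posts' line in both the top and side cameras. The arm's own position suggested about 1 mm past it. All are inside the 6 mm limit.

**Disagreement:** a rougher first side-camera fit put the posts about 4.5 mm further out. The finer measurement from the post tops did not bear that out, so I did not move the plate for it.

**Hold:** the arm was still, with the tool steady at 72.75 mm height and reading about 6 N of upward force, so it was pressing the plate onto the deck. The plate looked flat and straight between the rails in the last pictures. I noticed no movement of other things in the pictures, but I did not measure their positions afterwards.

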